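Take the lift-off lid off the condiment box and park it in the lid rack

TASK

Open the condiment box for service: by its bar handle swing the hinged steel lid up until it stands vertical, then lift it straight up off its hinge pins. Stand it upright in the slot of the lid rack, hinge edge down and about centred, and let go.

Things in the scene. Friction and masses are not known exactly. Their poses are not given: they have to be found in the camera images.
- lid_bar (a point): Centre of the lid's bar handle: round steel bar 12 mm thick, 100 mm long, parallel to the hinge, in the plane of the lid, with a 44 mm open gap to the lid's front edge and free air below. Pinch it from above; it turns between the fingers as the lid swings. Shut, it is 88 mm above the counter, on the robot's side. Axes as the lid's: x from bar to hinge axis, 195 mm away; y along the bar.
- lid: Loose flat steel lid, 136 x 200 x 6 mm, 0.45 kg, the only one with a bar. Origin on its hinge axis. x from bar to hinge, z up when shut. Two dark hooks (75 mm either side, 18 mm thick) reach 13 mm past the axis, open to +x only: lid vertical (x down), they come off the pins when raised over 17 mm. Shut, a rim under its front stops it sliding off. It swings freely, falls if let go.
- pins (a point): Middle of the hinge axis of the condiment box (fixed steel box, 125 x 200 mm, 85 mm high; not the knobbed box farther away): two 8 mm pins along y behind its rear rim, 88 mm above the counter, 1.5 to 3 mm play in the hooks. Axes: z up, y along the pins, x level, away from the box; the box's centre is 82.5 mm towards -x and the shut lid's bar 195 mm.
- slot (a point): Middle of the slot's floor in the fixed steel lid rack (base 120 x 260 mm), 10 mm above the counter. z up, y along the slot, x across. Two walls 160 mm long, 26 mm apart, open ends; lips on top flare to about 58 mm and end 98 mm above this point. The lid stands in it on its hooks, either way round, bar 208 mm above this point, leaning up to 11 degrees when let go.

How it is judged:
On the way, in this order (a step that is already met when the one before it is completed fails the run):
1. the lid stands vertical (within 12 degrees) with its hooks still on the pins (angle between lid_bar's own x axis and vertical above 2.93 rad and z of lid_bar in the frame of pins between 0.175 and 0.206 m and x of lid_bar in the frame of pins between -0.05 and 0.05 m and y of lid_bar in the frame of pins between -0.02 and 0.02 m), for 0.1 s.
2. the lid, still upright (within 20 degrees), has been lifted up clear of the pins (angle between lid_bar's own x axis and vertical above 2.79 rad and z of lid_bar in the frame of pins above 0.215 m and x of lid_bar in the frame of pins between -0.07 and 0.07 m), for 0.05 s.
At the end, for the whole second after the job is handed in: The lid stands at rest in the rack's slot, hinge edge down on the slot's floor, within 20 degrees of vertical and its middle within 35 mm of the slot's middle along the slot (angle between lid_bar's own x axis and vertical above 2.79 rad and z of lid_bar in the frame of slot between 0.19 and 0.22 m and y of lid_bar in the frame of slot between -0.035 and 0.035 m and x of lid_bar in the frame of slot between -0.07 and 0.07 m and linear speed of lid below 0.02 m/s); the robot touches nothing.
It also fails if it takes over 51 s, if anything falls off the work surface, if the arm or the gripper's body presses on something with over 40 N, if the wrist force passes 120 N, or if a joint passes its speed limit or range.

ROBOT

A 6-joint arm with a two-finger parallel gripper is mounted at the origin on the work surface. World frame = base frame: x ahead of the robot, y to its left, z up, the work surface at z = 0. Lengths are in m, angles in rad, forces in N, time in s.
With the tool pointing down it reaches from about 0.325 to 0.75 m from the base axis. Payload 7.6 kg.
Tool frame: the origin (TCP) lies on the centre line of the jaws, within the pads' length; the fingertips stand 25 mm ahead of it and the grasp point (between the pads) lies 6 mm ahead of it; z points along the fingers, y is the line along which they close (so a half turn about z gives the same grasp; the last joint's range is limited). The gripper opens to 85 mm and grips with 20 to 120 N. Pads are 22 mm wide; open, the fingers measure 114 mm over their backs; the gripper's body (76 mm by 85 mm) begins 54 mm behind the grasp point. The pads swing forward as they close: fully open they stand 13 mm farther back than shut.
Start: joints at [-1.256, 0.052, 1.401, -0, 1.689, -0.07], TCP at [0.197, -0.487, 0.256] pointing down, gripper open.
Joint ranges: [-2.9, 2.9], [-0.91, 2.17], [0.12, 2.37], [-1.06, 4.2], [0.26, 2.73], [-2.93, 2.93]. Speed limits (rad/s): [2.57, 2.57, 3.01, 3.14, 3.14, 3.14].

INTERFACE

Orientations are given as a rotation vector (axis times angle).
In Python, from bench import manip, imaging gives the robot as it stands. The module is installed in compiled form; this text tells all that it offers.
- The arm moves only by the shell command python3 -m pendant 'ROWS' [FORCE]. ROWS is JSON, one flat list of numbers, 5 for each row, row after row: the finger opening in mm, from 0 to 85.4, then the shift along the tool's x, y, z in mm, then the turn about the tool's z in rad. In form: [jaw, tx, ty, tz, yaw, jaw, tx, ty, tz, yaw, ...]. A call has 1 to 5 rows; each row shifts and turns the commanded pose from where the row before left it, along the tool's axes as they then stand; what a row does not reach is not made up. A row lasts 1/8 s, in which the tool goes at most 62.5 mm and 10.7 degrees, less where a joint would pass 70% of its speed; a pose out of reach is approached as far as the arm can. A call with a gripper value outside its range is refused whole. The fingers move at their own pace and stop on an object; FORCE is the grip in N (left out, the last holds). Time passes only in rows, so rows that do not move let the fingers close. It gives the time, the measured TCP pose, the force, the opening and the grip force at its end, in the units of the state.
- manip.get_obs(): the state, without advancing time (a new reading comes with each control period).
- imaging.capture(name): name is "scene" or "top"; returns a dict with "img" (400x640x3 uint8, blue, green, red), "mtx" (3x3 intrinsics, pixels), "cam_to_world" (4x4, takes a point from camera to world coordinates). Camera axes: x right, y down, z forward; pixel columns grow to the right and rows downward; lengths in m; the calibration is good to about 2 mm. A picture is of the moment at which its call begins. There is no depth.
- manip.close_job(): hands the job in; it is judged then, once.
The state is a dict: "clock": time; "joint_pos": joint angles; "qvel": joint speeds; "joint_torque": joint torques, N m; "position": TCP position; "ee_rot": TCP orientation; "wrist_force": force on the tool from outside, world axes, zero at the start; "wrist_torque": the same for the moment, N m; "opening": opening from 0.0 (shut) to 1.0 (fully open); "grip_force": force on a finger pad.
Only numpy, scipy, OpenCV 4.12 (cv2) and the standard library are available. Lean on these libraries where they do the work, as an engineer would, in place of code of your own. Each camera call takes 0.05 s, during which the arm holds its last target. There are 200 camera calls.

## Working session

There is one attempt and no reset: what is moved stays moved. The work goes in short steps, Python scripts to look and compute and a shell command to move; the robot and the scene stay as the last step left them, time stands still between calls to the robot, and variables do not carry over. Pictures are saved under pics/ and viewed, at most 10 in all, crops included, and the job is handed in when it is done.

```bash
mkdir -p pics; python3 - <<'E'
from bench import manip, imaging
import cv2,numpy as np
for n in ("scene","top"):
    c=imaging.capture(n); cv2.imwrite(f"pics/{n}0.png",c["img"]); print(n,np.round(c["mtx"],1).tolist(),np.round(c["cam_to_world"],4).tolist())
o=manip.get_obs(); print(o)
E
```

```text
scene [[439.2, 0.0, 318.3], [0.0, 439.2, 210.6], [0.0, 0.0, 1.0]] [[0.2836, 0.7017, -0.6536, 1.1192], [0.9588, -0.2201, 0.1797, -0.1629], [-0.0177, -0.6776, -0.7352, 0.7266], [0.0, 0.0, 0.0, 1.0]]
top [[413.7, 0.0, 321.0], [0.0, 413.7, 199.9], [0.0, 0.0, 1.0]] [[0.0156, -0.997, 0.0758, 0.4969], [-0.9999, -0.0155, 0.0025, -0.0165], [-0.0013, -0.0759, -0.9971, 0.8359], [0.0, 0.0, 0.0, 1.0]]
{'clock': 0.1, 'joint_pos': array([-1.25628638e+00,  5.27753350e-02,  1.40162478e+00, -9.78614554e-07,
        1.68858362e+00, -7.02910680e-02]), 'qvel': array([ 8.49539877e-04, -4.75680763e-04, -2.60438994e-04,  5.11370196e-06,
        2.11406311e-04, -8.71404521e-04]), 'joint_torque': array([ 1.20974513e-03, -3.82584429e+01, -3.60983419e+01, -5.17414071e-05,
        4.82545991e-03,  4.00448528e-05]), 'position': array([ 0.19702587, -0.48637914,  0.255555  ]), 'ee_rot': array([-3.08226904e+00, -6.00457532e-01,  2.67556609e-04]), 'wrist_force': array([-0.30775188, -1.27120344, -0.55728217]), 'wrist_torque': array([-0.0323099 ,  0.01597241, -0.02881612]), 'grip_force': 0.0, 'opening': 0.9959856607953517}
```

View pics/scene0.png

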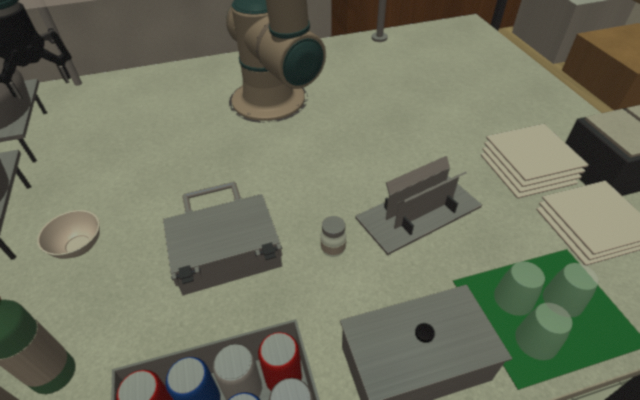

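View pics/top0.png

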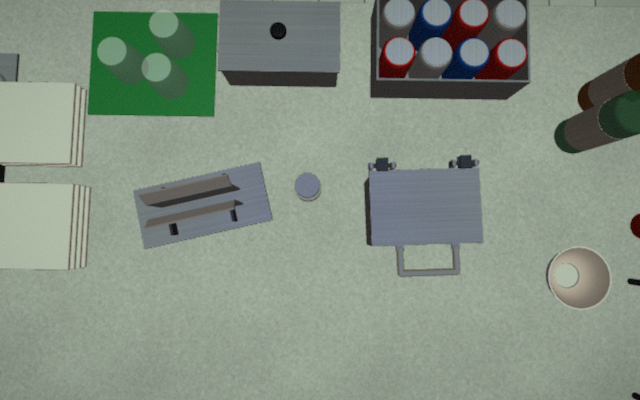

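The top view shows the lid bar at about (400–459, 272), the hooks at (382,164) and (464,161), and the rack base corners at (134,192), (261,163), (272,219) and (146,248). I'll enlarge these areas to measure them.

```bash
python3 - <<'E'
import cv2,numpy as np
t=cv2.imread("pics/top0.png")
a=cv2.resize(t[150:282,360:492],None,fx=4,fy=4,interpolation=cv2.INTER_CUBIC)[:, :]
b=cv2.resize(t[150:260,125:280],None,fx=4,fy=4,interpolation=cv2.INTER_CUBIC)
cv2.imwrite("pics/a.png",np.clip(a*1.4,0,255));cv2.imwrite("pics/b.png",np.clip(b*1.4,0,255))
E
cat > h.py <<'E'
import numpy as np
from bench import manip, imaging
from scipy.spatial.transform import Rotation as R
def w(c,uv,z):
    d=c["cam_to_world"][:3,:3]@np.linalg.solve(c["mtx"],[*uv,1]); o=c["cam_to_world"][:3,3]
    return o+d*(z-o[2])/d[2]
def proj(c,p):
    T=np.linalg.inv(c["cam_to_world"]); q=c["mtx"]@(T[:3,:3]@np.asarray(p)+T[:3,3]); return q[:2]/q[2]
E
```

```text
[ WARN:0@0.024] global loadsave.cpp:1063 imwrite_ Unsupported depth image for selected encoder is fallbacked to CV_8U.
```

View pics/a.png

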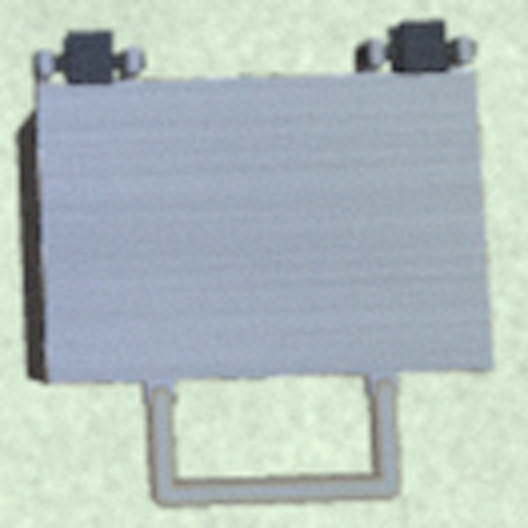

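View pics/b.png

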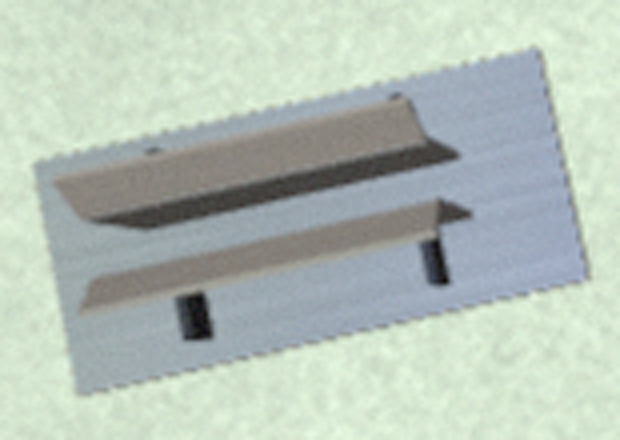

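The crops give these centres:
- **Lid:** corners at a(38,82), (474,73), (493,370) and (46,382), with the bar centre at a(275,488).
- **Pins:** a(89,62) and a(420,50).
- **Rack:** base corners at b(36,161), (541,48), (589,280) and (80,393).

```bash
python3 - <<'E'
from h import *
c=imaging.capture("top")
A=lambda u,v:(360+(u+.5)/4-.5,150+(v+.5)/4-.5); B=lambda u,v:(125+(u+.5)/4-.5,150+(v+.5)/4-.5)
L=np.array([w(c,A(*p),.091) for p in [(38,82),(474,73),(493,370),(46,382)]]);print("lid",L.round(4).tolist(),L.mean(0).round(4))
P=np.array([w(c,A(*p),.088) for p in [(89,62),(420,50)]]);print("pins",P.round(4).tolist(),P.mean(0).round(4), np.linalg.norm(P[0]-P[1]))
b=np.array([w(c,A(*p),.091) for p in [(163,491),(388,486),(275,488)]]);print("bar",b.round(4).tolist())
K=np.array([w(c,B(*p),.010) for p in [(36,161),(541,48),(589,280),(80,393)]]);print("rack",K.round(4).tolist(),K.mean(0).round(4))
e=K[0]-K[1]+K[3]-K[2];print("slot yaw",np.degrees(np.arctan2(e[1],e[0])), np.linalg.norm(e)/2)
for q in(L[0]-L[1],L[3]-L[2],P[0]-P[1],b[0]-b[1]):print(np.degrees(np.arctan2(q[1],q[0])))
for q in(L[0]-L[3],L[1]-L[2],P.mean(0)-b[2]):print("xdir",np.degrees(np.arctan2(q[1],q[0])),np.linalg.norm(q))
s=imaging.capture("scene")
for p in (P.mean(0),b[2],K.mean(0)):print(proj(s,p).round(0))
import cv2
s=cv2.resize(s["img"][150:320,150:500],None,fx=2.2,fy=2.2);
E
```

```text
lid [[0.6091, -0.1011, 0.091], [0.6163, -0.2989, 0.091], [0.4822, -0.3056, 0.091], [0.4738, -0.1056, 0.091]] [ 0.5453 -0.2028  0.091 ]
pins [[0.6191, -0.1246, 0.088], [0.627, -0.2755, 0.088]] [ 0.6231 -0.2001  0.088 ] 0.15113293257572175
bar [[0.4263, -0.158, 0.091], [0.4301, -0.2582, 0.091], [0.4284, -0.2079, 0.091]]
rack [[0.574, 0.362, 0.01], [0.6352, 0.1101, 0.01], [0.5187, 0.083, 0.01], [0.4587, 0.3343, 0.01]] [0.5467 0.2223 0.01  ]
slot yaw 103.53610626484412 0.25876902813802694
92.07723873635267
92.42804996111391
92.97907487954598
92.16347290258746
xdir 1.9056086867022237 0.1354388544066017
xdir 2.877220120266248 0.13422545350951232
xdir 2.288096857716456 0.19483784763758186
[226. 262.]
[208. 189.]
[418. 210.]
```

```bash
cat >> h.py <<'E'
def go(p,ang):  # remaining shift (mm, tool axes) and yaw (rad) to put TCP at p with tool y along world heading ang (deg)
    o=manip.get_obs(); M=R.from_rotvec(o["ee_rot"]).as_matrix()
    y=M[:,1]; a=np.degrees(np.arctan2(y[1],y[0])); d=(a-ang+90)%180-90
    print("t",round(o["clock"],2),"pos",o["position"].round(4),"yhead",a.round(2),"tilt",np.degrees(np.arccos(-M[2,2])).round(2))
    print("yaw",np.radians(d).round(4),"shift(now)",(M.T@(np.array(p)-o["position"])*1e3).round(1))
    print("f",o["wrist_force"].round(1),"open",round(o["opening"]*85.4,1),"grip",round(o["grip_force"],1),"q",o["joint_pos"].round(2))
E
python3 -m pendant '[40,0,0,0,-0.1756,40,0,0,0,-0.1756,40,0,0,0,-0.1756,40,0,0,0,-0.1756,40,0,0,0,-0.1756]'
python3 -m pendant '[40,0,0,0,-0.1756,40,0,0,0,-0.1756,40,0,0,0,0]'
python3 -c "from h import *;go((.4284,-.2079,.2),2.3)"
```

```text
clock: 0.82
position: [0.1971, -0.4865, 0.256]
ee_rot: [-2.53, -1.861, -0.0]
wrist_force: [-0.7, 0.2, 0.7]
opening: 0.468
grip_force: 0.0
clock: 1.2
position: [0.1971, -0.4866, 0.2561]
ee_rot: [-2.174, -2.267, -0.0]
wrist_force: [0.0, 0.3, -0.2]
opening: 0.464
grip_force: 0.0
t 1.2 pos [ 0.1971 -0.4866  0.2561] yhead 2.39 tilt 0.02
yaw 0.0015 shift(now) [268.8 242.7  56.2]
f [ 0.   0.3 -0.2] open 39.7 grip 0.0 q [-1.26  0.05  1.4   0.    1.69 -1.3 ]
```

```bash
python3 -m pendant '[40,38.4,34.7,8,0,40,38.4,34.7,8,0,40,38.4,34.7,8,0,40,38.4,34.7,8,0,40,38.4,34.7,8,0]'
python3 -m pendant '[40,38.4,34.7,8,0,40,38.4,34.7,8,0,40,0,0,0,0,40,0,0,0,0]'
python3 - <<'E'
from h import *;import cv2
go((.4284,-.2079,.094),2.3)
c=imaging.capture("scene");cv2.imwrite("pics/s1.png",cv2.resize(c["img"][60:300,120:420],None,fx=2.5,fy=2.5))
print(proj(c,(.4284,-.2079,.088)))
E
```

```text
clock: 1.82
position: [0.3629, -0.2859, 0.2161]
ee_rot: [2.178, 2.264, -0.0]
wrist_force: [1.0, -0.5, -0.7]
opening: 0.469
grip_force: 0.0
clock: 2.33
position: [0.428, -0.2078, 0.2004]
ee_rot: [2.175, 2.267, -0.001]
wrist_force: [0.4, 0.0, 0.2]
opening: 0.47
grip_force: 0.0
t 2.33 pos [ 0.428  -0.2078  0.2004] yhead 2.37 tilt 0.03
yaw 0.0011 shift(now) [ -0.    0.4 106.4]
f [0.4 0.  0.2] open 40.1 grip 0.0 q [-0.53 -0.06  1.63 -0.    1.58 -0.57]
[208.69611519 190.30986855]
```

View pics/s1.png

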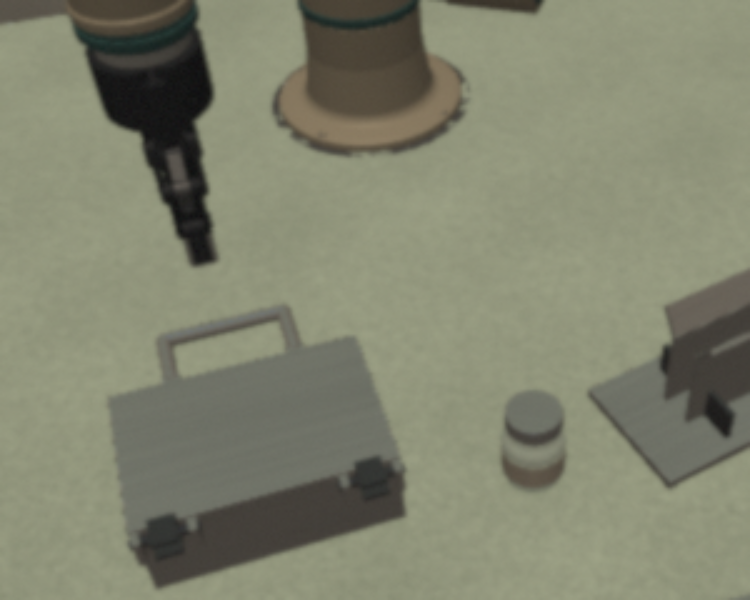

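The fingers (crop 200,260) are lined up above the bar, whose centre is near (222,326). I'll descend and pinch.

```bash
python3 -m pendant '[40,0,0.4,40,0,40,0,0,40,0,40,0,0,26,0,40,0,0,0,0]' 25
python3 -c "from h import *;go((.4284,-.2079,.094),2.3)"
python3 -m pendant '[8,0,0,0,0,8,0,0,0,0,8,0,0,0,0,8,0,0,0,0]' 25
python3 -c "from h import *;go((.4284,-.2079,.094),2.3)"
```

```text
clock: 2.88
position: [0.4269, -0.208, 0.0927]
ee_rot: [-2.174, -2.263, 0.002]
wrist_force: [-0.5, -0.1, 1.4]
opening: 0.468
grip_force: 0.0
t 2.88 pos [ 0.4269 -0.208   0.0927] yhead 2.3 tilt 0.23
yaw 0.0001 shift(now) [ 0.1  1.5 -1.3]
f [-0.5 -0.1  1.4] open 40.0 grip 0.0 q [-0.53  0.04  1.75 -0.    1.36 -0.57]
clock: 3.38
position: [0.4291, -0.2084, 0.0958]
ee_rot: [2.171, 2.266, -0.0]
wrist_force: [-2.6, -2.5, 6.1]
opening: 0.132
grip_force: 24.9
t 3.38 pos [ 0.4291 -0.2084  0.0958] yhead 2.46 tilt 0.19
yaw 0.0028 shift(now) [ 0.6 -0.7  1.8]
f [-2.6 -2.5  6.1] open 11.2 grip 24.9 q [-0.53  0.03  1.75 -0.    1.36 -0.57]
```

```bash
python3 -m pendant '[8,0,2.4,-30.5,0,8,0,7.1,-29.8,0,8,0,11.8,-28.2,0,8,0,15.9,-26.1,0,8,0,19.9,-23.3,0]' 25
python3 -m pendant '[8,0,0,0,0]'
python3 -c "from h import *;go((.4855,-.2056,.232),2.3)"
```

```text
clock: 4.0
position: [0.4841, -0.2055, 0.2339]
ee_rot: [-2.173, -2.265, 0.006]
wrist_force: [-9.6, -1.6, 5.2]
opening: 0.127
grip_force: 24.7
clock: 4.12
position: [0.4857, -0.2056, 0.2355]
ee_rot: [2.172, 2.267, -0.002]
wrist_force: [-12.9, -1.2, 10.3]
opening: 0.13
grip_force: 26.2
t 4.12 pos [ 0.4857 -0.2056  0.2355] yhead 2.46 tilt 0.15
yaw 0.0029 shift(now) [ 0.  -0.2  3.5]
f [-12.9  -1.2  10.3] open 11.1 grip 26.2 q [-0.47  0.06  1.43 -0.    1.65 -0.51]
```

```bash
python3 -m pendant '[8,0,22,-21.6,0,8,0,26.1,-15.9,0,8,0,28.2,-11.8,0]' 25
python3 -m pendant '[8,0,0,0,0]'
python3 -c "from h import *;go((.621,-.2,.2905),2.3)"
```

```text
clock: 4.5
position: [0.5622, -0.2019, 0.2837]
ee_rot: [2.172, 2.267, 0.0]
wrist_force: [-3.1, -1.5, 4.9]
opening: 0.124
grip_force: 25.4
clock: 4.62
position: [0.5632, -0.2018, 0.2837]
ee_rot: [2.17, 2.267, 0.001]
wrist_force: [-3.1, -0.6, 8.4]
opening: 0.125
grip_force: 25.8
t 4.62 pos [ 0.5632 -0.2018  0.2837] yhead 2.52 tilt 0.19
yaw 0.0038 shift(now) [-0.8 57.9 -6.6]
f [-3.1 -0.6  8.4] open 10.7 grip 25.8 q [-0.41  0.25  1.12 -0.    1.76 -0.45]
```

```bash
python3 -m pendant '[8,0,30,-6.5,0,8,0,30,-2,0,8,0,0,0,0,8,0,0,0,0]' 25
python3 - <<'E'
from h import *;import cv2
go((.623,-.2,.3),2.3)
c=imaging.capture("scene");cv2.imwrite("pics/s2.png",cv2.resize(c["img"][60:300,120:420],None,fx=2.5,fy=2.5))
E
```

```text
clock: 5.12
position: [0.6224, -0.1991, 0.2913]
ee_rot: [2.171, 2.268, 0.002]
wrist_force: [1.2, -0.1, 5.3]
opening: 0.124
grip_force: 26.7
t 5.12 pos [ 0.6224 -0.1991  0.2913] yhead 2.5 tilt 0.16
yaw 0.0036 shift(now) [-1.   0.5 -8.7]
f [ 1.2 -0.1  5.3] open 10.6 grip 26.7 q [-0.37  0.42  0.9   0.    1.82 -0.41]
```

View pics/s2.png

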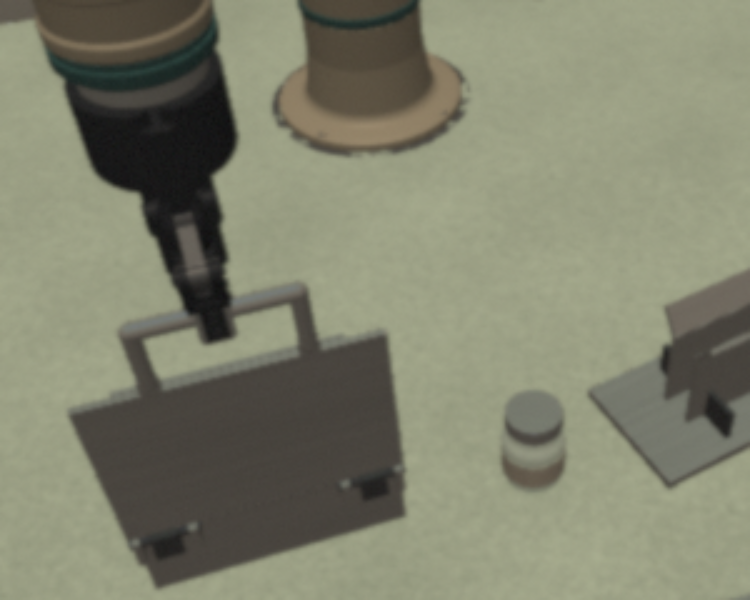

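The picture shows the lid standing upright (bar at crop 215,310) with both hooks still on the pins at (165,543) and (373,485). Next is the straight lift with a firmer grip.

```bash
python3 -m pendant '[8,0,0,0,0,8,0,0,-12,0,8,0,0,-14,0,8,0,0,-14,0,8,0,0,-14,0]' 50
python3 -m pendant '[8,0,0,-14,0,8,0,0,-14,0,8,0,0,0,0]'
python3 - <<'E'
from h import *;import cv2
go((.5467,.2223,.376),13.5)
c=imaging.capture("scene");cv2.imwrite("pics/s3.png",cv2.resize(c["img"][60:300,120:420],None,fx=2.5,fy=2.5))
E
```

```text
clock: 5.8
position: [0.6218, -0.1992, 0.3451]
ee_rot: [2.173, 2.269, 0.0]
wrist_force: [0.3, 0.4, -4.2]
opening: 0.117
grip_force: 48.8
clock: 6.18
position: [0.622, -0.1993, 0.3739]
ee_rot: [2.171, 2.267, 0.002]
wrist_force: [0.7, 0.2, -3.5]
opening: 0.119
grip_force: 48.9
t 6.17 pos [ 0.622  -0.1993  0.3739] yhead 2.48 tilt 0.18
yaw -0.1924 shift(now) [424.4 -57.   -2.8]
f [ 0.7  0.2 -3.5] open 10.2 grip 48.9 q [-0.37  0.45  0.7  -0.    1.99 -0.41]
```

View pics/s3.png

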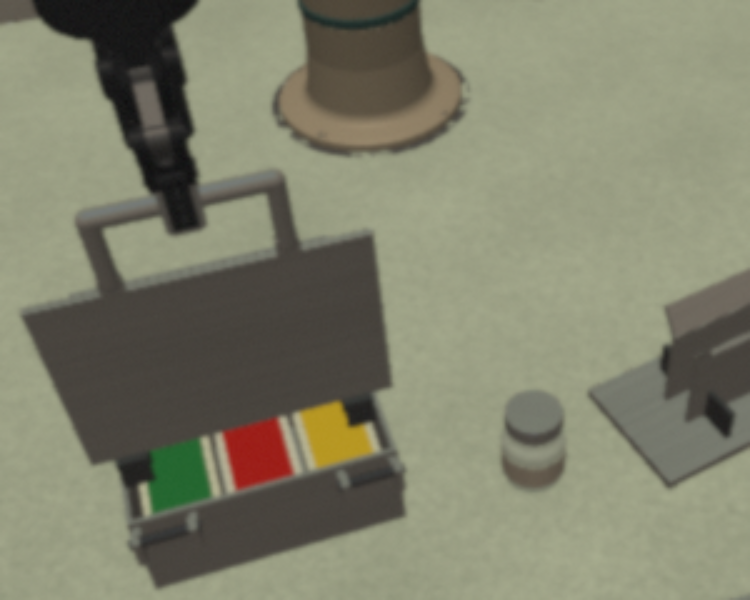

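The lid is off the pins and hangs level from the bar (crop 181,200). Now I'll turn it and carry it to the rack.

```bash
python3 -m pendant '[8,0,0,0,-0.064,8,0,0,0,-0.064,8,0,0,0,-0.064,8,0,0,0,0]' 50
python3 -c "from h import *;go((.5467,.2223,.376),13.5)"
```

```text
clock: 6.72
position: [0.6217, -0.1992, 0.3712]
ee_rot: [-1.945, -2.465, 0.001]
wrist_force: [0.4, -0.2, -3.9]
opening: 0.115
grip_force: 48.9
t 6.72 pos [ 0.6217 -0.1992  0.3712] yhead 13.44 tilt 0.08
yaw -0.001 shift(now) [427.4  25.   -4.6]
f [ 0.4 -0.2 -3.9] open 9.9 grip 48.9 q [-0.37  0.46  0.7  -0.    1.99 -0.6 ]
```

```bash
python3 -m pendant '[8,12,1,-1,0,8,24,1.5,-2,0,8,32,2,-2,0,8,36,2,0,0,8,36,2,0,0]'
python3 -m pendant '[8,36,2,0,0,8,36,2,0,0,8,36,2,0,0,8,36,2,0,0,8,36,2,0,0]'
python3 -m pendant '[8,36,2,0,0,8,32,2,0,0,8,24,1.5,0,0,8,14,1,0,0,8,0,0,0,0]'
python3 -m pendant '[8,0,0,0,0]'
python3 - <<'E'
from h import *;import cv2
go((.5467,.2223,.376),13.5)
t=imaging.capture("top");c=imaging.capture("scene")
cv2.imwrite("pics/s4.png",np.hstack([cv2.resize(c["img"][30:290,300:500],(400,520)),cv2.resize(t["img"][80:340,90:290],(400,520))]))
E
```

```text
clock: 7.35
position: [0.5968, -0.0592, 0.3771]
ee_rot: [1.946, 2.466, 0.0]
wrist_force: [0.1, -0.2, -3.7]
opening: 0.117
grip_force: 48.8
clock: 7.98
position: [0.5643, 0.1181, 0.3771]
ee_rot: [1.946, 2.466, 0.0]
wrist_force: [0.1, 0.8, -5.0]
opening: 0.119
grip_force: 48.8
clock: 8.6
position: [0.5464, 0.2216, 0.377]
ee_rot: [1.944, 2.468, 0.0]
wrist_force: [0.3, -0.2, -4.8]
opening: 0.121
grip_force: 48.8
clock: 8.72
position: [0.5469, 0.2202, 0.377]
ee_rot: [1.946, 2.465, -0.001]
wrist_force: [-0.3, -0.2, -4.1]
opening: 0.119
grip_force: 48.8
t 8.72 pos [0.5469 0.2202 0.377 ] yhead 13.42 tilt 0.03
yaw -0.0015 shift(now) [2.1 0.3 1. ]
f [-0.3 -0.2 -4.1] open 10.2 grip 48.8 q [ 0.32  0.25  0.94 -0.    1.95  0.09]
```

View pics/s4.png

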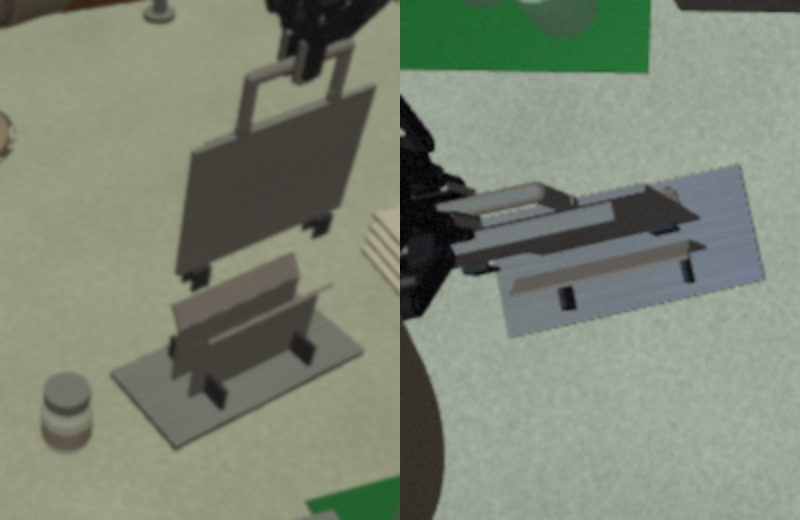

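```bash
python3 - <<'E'
from h import *
t=imaging.capture("top");s=imaging.capture("scene")
u=np.array([np.cos(np.radians(103.5)),np.sin(np.radians(103.5)),0])
for d in(75,-75):
  p=np.array([.5469,.2202,.371-.2])+u*d/1e3
  q=proj(t,p);print("hook top exp crop",((q-[90,80])*2+[400,0]).round(0)); q=proj(s,p);print("scene",((q-[300,30])*2).round(0))
for d in(50,-50):
  p=np.array([.5469,.2202,.371])+u*d/1e3
  q=proj(t,p);print("bar",((q-[90,80])*2+[400,0]).round(0)); q=proj(s,p);print("scene",((q-[300,30])*2).round(0))
for d in(80,-80):
  p=np.array([.5467,.2223,.108])+u*d/1e3; q=proj(t,p);print("lipmid",((q-[90,80])*2+[400,0]).round(0))
E
```

```text
hook top exp crop [479. 256.]
scene [317. 223.]
hook top exp crop [662. 216.]
scene [196. 275.]
bar [359. 227.]
scene [347.  40.]
bar [533. 188.]
scene [251.  72.]
lipmid [504. 262.]
lipmid [682. 222.]
```

The lid hangs vertical: its hooks show within about 2 px of where I expected them in the scene view, (317,225) and (195,275), and it is over the slot. I'll lower it.

```bash
python3 -m pendant '[8,2,0,14,0,8,0,0.3,24,0,8,0,0,24,0,8,0,0,24,0,8,0,0,24,0]'
python3 -m pendant '[8,0,0,18,0,8,0,0,10,0,8,0,0,0,0]'
python3 -c "from h import *;go((.5467,.2223,.225),13.5)"
```

```text
clock: 9.55
position: [0.5463, 0.2228, 0.265]
ee_rot: [-1.945, -2.466, 0.002]
wrist_force: [0.3, 0.3, -4.7]
opening: 0.12
grip_force: 49.8
clock: 9.93
position: [0.5465, 0.2228, 0.2383]
ee_rot: [-1.945, -2.466, 0.002]
wrist_force: [-0.2, 0.7, -4.7]
opening: 0.122
grip_force: 49.7
t 9.93 pos [0.5465 0.2228 0.2383] yhead 13.48 tilt 0.07
yaw -0.0004 shift(now) [-0.6  0.1 13.3]
f [-0.2  0.7 -4.7] open 10.4 grip 49.7 q [ 0.32  0.24  1.23 -0.    1.67  0.09]
```

```bash
python3 -m pendant '[8,0,0,6,0,8,0,0,3,0,8,0,0,0,0]'
python3 -m pendant '[8,0,0,2,0,8,0,0,0,0]'
python3 -m pendant '[8,0,0,2,0,8,0,0,0,0]'
```

```text
clock: 10.3
position: [0.5466, 0.2229, 0.2299]
ee_rot: [1.945, 2.467, -0.0]
wrist_force: [0.6, -0.2, -3.7]
opening: 0.117
grip_force: 49.8
clock: 10.55
position: [0.5471, 0.2231, 0.2295]
ee_rot: [1.944, 2.466, 0.004]
wrist_force: [-0.4, 0.9, 2.6]
opening: 0.115
grip_force: 50.6
clock: 10.8
position: [0.5477, 0.2233, 0.2294]
ee_rot: [1.943, 2.464, 0.008]
wrist_force: [-0.7, 0.9, 10.4]
opening: 0.116
grip_force: 51.3
```

The hooks are on the floor: the force has turned upward at z 0.2295. I'll release gradually.

```bash
python3 -m pendant '[14,0,0,-3,0,22,0,0,0,0,35,0,0,0,0,55,0,0,0,0,85,0,0,0,0]' 20
python3 -m pendant '[85,0,0,0,0,85,0,0,0,0,85,0,0,0,0]'
python3 - <<'E'
from h import *;import cv2
go((.5467,.2223,.225),13.5)
t=imaging.capture("top");c=imaging.capture("scene")
cv2.imwrite("pics/s5.png",np.hstack([cv2.resize(c["img"][60:290,320:500],(400,511)),cv2.resize(t["img"][110:300,110:270],(400,511))]))
E
```

```text
clock: 11.42
position: [0.5466, 0.2229, 0.2287]
ee_rot: [-1.945, -2.467, 0.001]
wrist_force: [0.0, -0.5, -0.3]
opening: 0.82
grip_force: 0.0
clock: 11.8
position: [0.5467, 0.2229, 0.229]
ee_rot: [1.945, 2.467, -0.0]
wrist_force: [-0.3, -0.1, 0.6]
opening: 0.992
grip_force: 0.0
t 11.8 pos [0.5467 0.2229 0.229 ] yhead 13.48 tilt 0.01
yaw -0.0004 shift(now) [-0.6 -0.1  4. ]
f [-0.3 -0.1  0.6] open 84.7 grip 0.0 q [ 0.32  0.25  1.24 -0.    1.65  0.09]
```

View pics/s5.png

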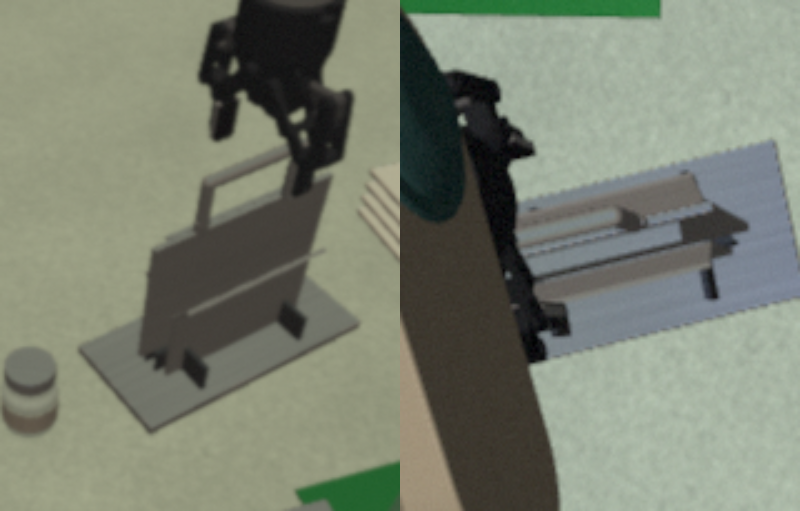

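The lid stands nearly upright between the walls, with the near hook on the slot floor (left half, 155,358). Both open fingers are clear of the bar (210–290, 165), so I can retreat straight up.

```bash
python3 -m pendant '[85,0,0,-10,0,85,0,0,-25,0,85,0,0,-40,0,85,0,0,-40,0,85,0,0,-20,0]'
python3 -m pendant '[85,0,0,0,0,85,0,0,0,0,85,0,0,0,0,85,0,0,0,0]'
python3 - <<'E'
from h import *;import cv2
t=imaging.capture("top");c=imaging.capture("scene")
u=np.array([np.cos(np.radians(103.5)),np.sin(np.radians(103.5)),0])
for d in(50,-50):
  q=proj(c,np.array([.5467,.2223,.218])+u*d/1e3);print("bar end exp",((q-[320,60])*[400/180,511/230]).round(0))
cv2.imwrite("pics/s6.png",np.hstack([cv2.resize(c["img"][60:290,320:500],(400,511)),cv2.resize(t["img"][110:300,110:270],(400,511))]))
E
```

```text
clock: 12.52
position: [0.5467, 0.223, 0.3679]
ee_rot: [1.944, 2.465, 0.006]
wrist_force: [0.2, -0.3, 0.8]
opening: 0.995
grip_force: 0.0
clock: 13.02
position: [0.5465, 0.2229, 0.3631]
ee_rot: [-1.945, -2.466, 0.002]
wrist_force: [-0.9, 0.6, 0.8]
opening: 0.999
grip_force: 0.0
bar end exp [300. 146.]
bar end exp [207. 185.]
```

View pics/s6.png

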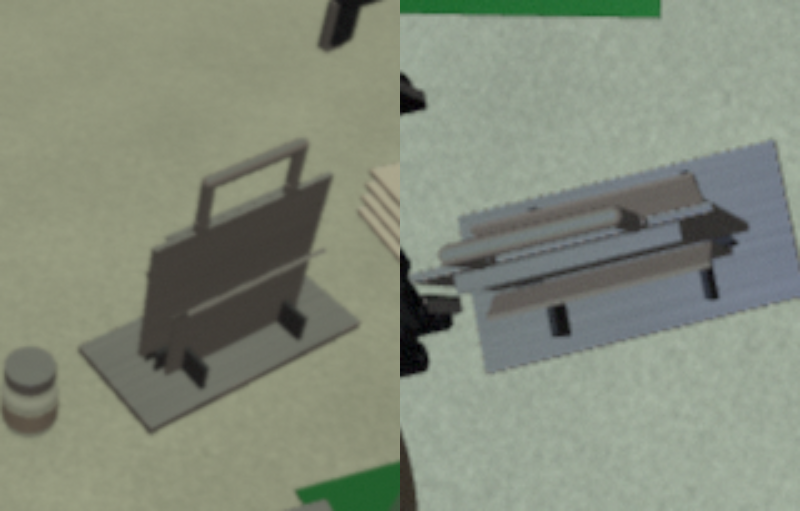

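The lid's bar ends, at about (303,146) and (207,182), match the expected (300,146) and (207,185). So it is upright, centred and fully seated, with the gripper clear. I'll hand the job in.

```bash
python3 -c "from bench import manip;print(manip.close_job())"
```

```text
the job is handed in; nothing more can be done
None
```

I swung the lid upright, lifted it off its pins and stood it in the rack slot, upright and centred in the last picture with the gripper clear. I handed the job in at about 13 s; the hand-in call returned no verdict.

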